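Drag a drawer box home in its sanding cradle and clamp it

ROBOT

A 7-joint arm with a two-finger parallel gripper is mounted at the origin on the work surface. World frame = base frame: x ahead of the robot, y to its left, z up, the work surface at z = 0. Lengths are in m, angles in rad, forces in N, time in s.
With the tool pointing down it reaches from about 0.35 to 0.9 m from the base axis. Payload 7.2 kg.
Tool frame: the origin (TCP) lies at the very end of the fingers, on their centre line; the grasp point (between the pads) lies 19 mm behind it (r.tcp_to_grasp is the distance from the TCP to the grasp point, in m); z points along the fingers, x is the direction in which the jaws open and shut, and the axes are right-handed (so a half turn about z gives the same grasp; the last joint's range is limited). The gripper opens to 88 mm and grips with 3 to 60 N. Pads are 20 mm wide; open, the fingers measure 115 mm over their backs; the gripper's body (75 mm by 178 mm) begins 61 mm behind the grasp point.
Start: joints at [-1.317, 0.411, -0.013, 1.596, 0.006, 1.134, -0.082], TCP at [0.198, 0.593, 0.223] pointing down, gripper open.
Joint ranges: [-2.95, 2.95], [-0.29, 1.99], [-1.47, 1.44], [0.14, 2.54], [-1.03, 4.17], [0.13, 1.85], [-2.86, 2.86]. Speed limits (rad/s): [2.39, 2.39, 3.01, 3.01, 3.14, 3.14, 3.14].

INTERFACE

Orientations are given as a rotation vector (axis times angle).
In Python, from plant import r gives the robot as it stands. The module is installed in compiled form; this text tells all that it offers. Calls block until the motion is done:
- r.move_pose(position, orientation): joint-space move of the TCP to a pose.
- r.move_linear(position, v=0.15, ori=None, f_stop=None): straight line of the TCP; ori=None keeps the orientation; v is the mean speed in m/s. With f_stop (N) it stops when the force on the tool has changed by that much, and returns True; else False.
- r.movej(angles): joint-space move.
- r.ungrasp() and r.grasp(grip_force=None): open the fingers fully, or close them until they stop; grip_force is the grip in N (None keeps the last).
- r.hold(seconds).
- r.inverse_kinematics(position, orientation): joint angles nearest the present ones, or None.
- r.camera(name): name is "scene" or "side" or "wrist"; returns a dict with "image" (400x640x3 uint8, blue, green, red), "camera_matrix" (3x3 intrinsics, pixels), "distortion" ([k1, k2, p1, p2, k3] as OpenCV has them; the pictures are not rectified), "cam_to_world" (4x4, takes a point from camera to world coordinates); the wrist camera has in their place "hand_eye" (4x4, takes a point from camera to tool coordinates, whose origin is the TCP and whose axes are the tool frame's). Camera axes: x right, y down, z forward; pixel columns grow to the right and rows downward; lengths in m; the calibration is good to about 2 mm. A picture is of the moment at which its call begins: read the wrist's pose just before it. There is no depth.
A pose or a line that the arm cannot do raises r.Unreachable and nothing moves.
- r.close_job(): hands the job in, once; it reports no verdict.
Trained networks look in a picture, given as the dict that the camera call returned (one of the last four; its "shot" number tells which), for a name from the list of things; names that differ only in an ending like _2 or _b are one class to them, and where a whole thing is asked for, a point or a joint stands for the part that bears it (a point fixed in the world has none). Each returns a list of dicts, best first, with "conf" (0 to 1); they miss things now and then, are a little off and sometimes report something else, mostly with a low value. They report only what shows in the picture. A call takes as long as a camera call.
- r.trace(picture, thing): "region" (400x640 bool, what is visible of it) and "rect" ([left, top, right, bottom] in pixels, round what is visible of it).
Readings, each from a call of its own:
- r.current_time(): time.
- r.current_joints(): joint angles.
- r.current_joint_velocities(): joint speeds.
- r.current_tau(): joint torques, N m.
- r.current_position(): TCP position.
- r.current_tcp_rot(): TCP orientation.
- r.current_force(): force on the tool from outside, world axes, zero at the start.
- r.current_wrist_torque(): the same for the moment, N m.
- r.current_grip_width(): finger opening in m.
Only numpy, scipy, OpenCV 4.12 (cv2) and the standard library are available. Lean on these libraries where they do the work, as an engineer would, in place of code of your own. Each camera call takes 0.05 s, during which the arm holds its last target.

TASK

Get the plywood drawer box ready for sanding: hook your fingertips behind its far wall and drag it towards you, down between the cradle's rails, until you feel it seat square on both white rubber buffers of the stop, and bear on it there with about 10 N for half a second. Then let go of it and swing the red cam lever round by its black knob until its nose grips the box from behind and the box stays clamped against the buffers when you take your hand away. How far the buffers are screwed out differs every time, the corner joints are freshly glued, so never press the box with more than 20 N, and leave everything else on the bench alone.

Things in the scene. Friction and masses are not known exactly. Their poses are not given: they have to be found in the camera images.
- drawer_box: Open pale plywood drawer box with dark finger joints at the corners, 160 (x) by 200 (y) by 70 mm high, walls 12 mm, inner floor 10 mm up, 0.55 to 1 kg, a loose cork block lying in it. Slides on the bench with 2 to 8 N. Origin: centre of its underside; +x is its far side. Starts 55 mm or more short of home, turned up to 0.08 rad, up to 4 mm off centre.
- far_lip (a point): Top outer edge of the box's far wall, at its middle: 80 mm along the box's +x from its origin and 70 mm above the bench. The wall's outer face, plain and upright, drops from here; nothing stands behind it.
- cradle: Fixed sanding cradle: two wooden rails 30 mm high, 28 mm wide, inner faces at y = +112 and -112 mm, the stop at their near end, the cam lever on the right rail. Origin: on the bench midway between the rails; +x runs along them away from the robot. Left rail ends at x = 120 mm, right at 200 mm. The buffers end anywhere from x = 0 to 16 mm, so a seated box's far face is at x = 156 to 176 mm.
- stop: Wooden strip across the cradle's near end, 280 (y) by 30 by 45 mm high, axes and origin the cradle's, carrying two white rubber buffers (24 mm across, 30 mm up, at y = +85 and -85 mm) on studs, both screwed out alike; the setting is not reported: feel for it. Together they give 1 mm per 5 N (6 mm at most) and push the box back a little when let go.
- cam_lever (a joint): Angle (rad) of the red lever, bar 30 to 43 mm above the bench. 0: along the cradle's +x; starts turned outwards (to -y), -0.6 to -0.3; grows anticlockwise from above, to 1.75 at most. Its black nose (24 mm across, 45 mm from the pivot) meets a seated box between 1.15 and 1.6, by the buffers' setting. Swings with 4 to 6 N at the knob; 5 N more there grips with 10 N. Stays put; holds up to 10 N.
- lever_knob (a point): Point on the axis of the lever's upright black round knob, 18 mm across, standing from 43 to 76 mm above the bench, 92 mm from the pivot; the point is 60 mm above the bench and moves with the lever.
- lever_pivot (a point): Upright pivot of the cam lever, on the right rail at x = 176.5 mm, y = -126 mm in the cradle's frame; the point is on top of the bar, 43 mm above the bench.
- sander: Bystander: orange and grey orbital sander, 125 mm across, 115 mm high, with a dust bag. Origin: centre of its underside.
- glue_bottle: Bystander: white glue bottle, 64 mm across, 170 mm high. Origin: centre of its underside.
- tape_measure: Bystander: yellow tape measure, 70 by 32 by 65 mm, right of the cradle's near end. Origin: centre of its underside.
- slats: Bystander: three sanded slats in a pile, 300 by 55 by 48 mm. Origin: centre of the underside.
- drawer_pull: Bystander: small brass drawer pull, 32 mm across, 30 mm high, left of the cradle. Origin: centre of its underside.
- screwdriver: Bystander: screwdriver lying at the front left. Origin: on its underside.

How it is judged:
On the way, in this order (a step that is already met when the one before it is completed fails the run):
1. the fingers bear on the box from behind its far wall while it is still well short of the stop (contact force between the fingers and drawer_box above 1 N and x of the grasp point in the frame of drawer_box above 0.07 m and x of drawer_box in the frame of cradle above 0.115 m), for 0.1 s.
2. the box is borne against the stop with more than 5 N, square, by fingers behind its far wall (contact force between drawer_box and stop above 5 N and contact force between the fingers and drawer_box above 1 N and x of the grasp point in the frame of drawer_box above 0.07 m and angle between the x axis of drawer_box and the x axis of cradle, either way round below 0.03 rad), for 0.3 s.
3. the cam lever is round behind the box and the fingers are off the box (contact force between the fingers and drawer_box below 0.1 N and value of joint cam_lever above 1.05 rad), for 0.2 s.
At the end, for the whole second after the job is handed in: The box stands flat between the rails, square to the cradle within 0.03 rad, at rest and clamped: the lever's nose bears on it with more than 3 N and it bears on the stop with more than 3 N, its origin under 98 mm from the cradle's, the lever past 1.05 rad (contact force between drawer_box and stop above 3 N and contact force between cam_lever and drawer_box above 3 N and angle between the x axis of drawer_box and the x axis of cradle, either way round below 0.03 rad and height (world z) of drawer_box below 0.004 m and x of drawer_box in the frame of cradle below 0.098 m and value of joint cam_lever above 1.05 rad and linear speed of drawer_box below 0.01 m/s); the robot touches nothing.
It fails at once if the box is pressed against the stop with more than 20 N (contact force between drawer_box and stop above 20 N).
It fails at once if the fingers or the cam lever push the box with more than 22 N (contact force between any of the fingers, cam_lever and drawer_box above 22 N).
It fails at once if the box is tipped (angle between drawer_box's own z axis and vertical above 0.12 rad).
It fails at once if a bystander (sander, glue bottle, tape measure, slats, drawer pull, screwdriver) is moved by more than 15 mm (distance of any of sander, glue_bottle, tape_measure, slats, drawer_pull, screwdriver from where it was at the start of the episode above 0.015 m).
It also fails if it takes over 64 s, if anything falls off the work surface, if the arm or the gripper's body presses on something with over 40 N, if the wrist force passes 120 N, or if a joint passes its speed limit or range.

## Working session

There is one attempt and no reset: what is moved stays moved. The work goes in short steps, each a Python script; the robot and the scene stay as the last script left them, time stands still between calls to the robot, and variables do not carry over. Pictures are saved under pics/ and viewed, and the job is handed in when it is done.

```bash
mkdir -p pics; ls
python3 - <<'E'
from plant import r
import cv2,numpy as np
for n in ["scene","side"]:
    d=r.camera(n); cv2.imwrite(f"pics/{n}0.png",d["image"]); print(n,d["camera_matrix"].tolist(),d["distortion"],np.round(d["cam_to_world"],3).tolist())
    for t in ["drawer_box","cradle","stop","cam_lever","lever_knob","lever_pivot"]:
        try:
            q=r.trace(d,t)
            print(t,[(round(x["conf"],2),x["rect"]) for x in q[:2]])
        except Exception as e: print(t,e)
print(r.current_time(),r.current_position(),r.current_tcp_rot())
E
```

```text
pics
scene [[384.3496331276238, 0.0, 319.34077661836636], [0.0, 384.3496331276238, 195.88168421558856], [0.0, 0.0, 1.0]] [-0.09377484  0.          0.          0.          0.        ] [[-0.693, 0.401, -0.599, 1.124], [0.721, 0.409, -0.56, 0.519], [0.02, -0.82, -0.572, 0.658], [0.0, 0.0, 0.0, 1.0]]
drawer_box [(0.72, [257.5, 184.4, 358.3, 258.2]), (0.52, [419.3, 234.8, 496.6, 259.9])]
cradle [(0.84, [237.1, 168.1, 397.5, 244.9]), (0.35, [233.4, 187.1, 267.6, 202.9])]
stop [(0.71, [325.3, 166.6, 397.9, 221.4]), (0.68, [261.5, 179.2, 354.6, 259.5])]
cam_lever [(0.62, [232.7, 183.3, 265.4, 201.2]), (0.22, [233.5, 167.2, 398.2, 245.0])]
lever_knob [(0.69, [237.3, 184.1, 268.8, 204.0]), (0.3, [450.6, 246.5, 525.3, 336.7])]
lever_pivot [(0.71, [235.2, 169.6, 400.0, 243.3]), (0.59, [167.7, 144.0, 258.4, 188.2])]
side [[404.39185869343817, 0.0, 323.4993418377962], [0.0, 404.39185869343817, 194.63231881232994], [0.0, 0.0, 1.0]] [-0.09207158  0.          0.          0.          0.        ] [[0.92, -0.193, 0.342, 0.193], [-0.392, -0.484, 0.782, -0.797], [0.015, -0.853, -0.521, 0.598], [0.0, 0.0, 0.0, 1.0]]
drawer_box [(0.61, [299.2, 181.4, 385.9, 247.4])]
cradle []
stop [(0.89, [248.2, 198.9, 287.3, 279.1])]
cam_lever [(0.69, [359.2, 235.7, 408.9, 256.1])]
lever_knob [(0.86, [360.6, 233.5, 412.8, 252.0])]
lever_pivot [(0.76, [247.7, 193.6, 414.6, 282.0])]
0.7 [0.19764768 0.59291332 0.2226673 ] [-2.54857014e+00 -1.83688331e+00  1.45164889e-05]
```

View pics/scene0.png

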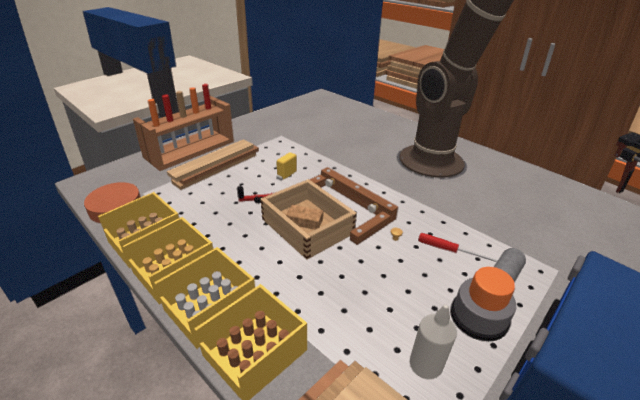

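View pics/side0.png

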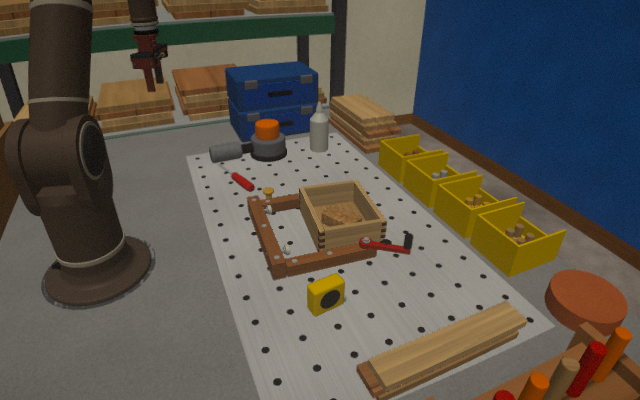

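```bash
cat > h.py <<'E'
from plant import r
import cv2,numpy as np
from scipy.spatial.transform import Rotation as R
def shot(n):
    if n=="wrist":
        p=np.array(r.current_position());o=R.from_rotvec(r.current_tcp_rot()).as_matrix()
        d=r.camera(n);T=np.eye(4);T[:3,:3]=o;T[:3,3]=p;d["c2w"]=T@np.array(d["hand_eye"])
    else:
        d=r.camera(n);d["c2w"]=np.array(d["cam_to_world"])
    return d
def w(d,px,z):
    px=np.atleast_2d(np.array(px,float))
    u=cv2.undistortPoints(px.reshape(-1,1,2),np.array(d["camera_matrix"]),np.array(d["distortion"])).reshape(-1,2)
    ray=np.c_[u,np.ones(len(u))]@d["c2w"][:3,:3].T; c=d["c2w"][:3,3]
    return c+ray*((z-c[2])/ray[:,2])[:,None]
def proj(d,P):
    T=np.linalg.inv(d["c2w"]); P=np.atleast_2d(np.array(P,float))
    rv=cv2.Rodrigues(T[:3,:3])[0]
    return cv2.projectPoints(P,rv,T[:3,3],np.array(d["camera_matrix"]),np.array(d["distortion"]))[0].reshape(-1,2)
def crop(d,x0,y0,x1,y1,k,name):
    cv2.imwrite("pics/"+name,cv2.resize(d["image"][y0:y1,x0:x1],None,fx=k,fy=k,interpolation=cv2.INTER_CUBIC))
E
python3 - <<'E'
from h import *
d=shot("side"); crop(d,240,170,420,290,4,"side1.png")
d2=shot("scene"); crop(d2,225,155,405,265,4,"scene1.png")
E
```

```text
(no output)
```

View pics/side1.png

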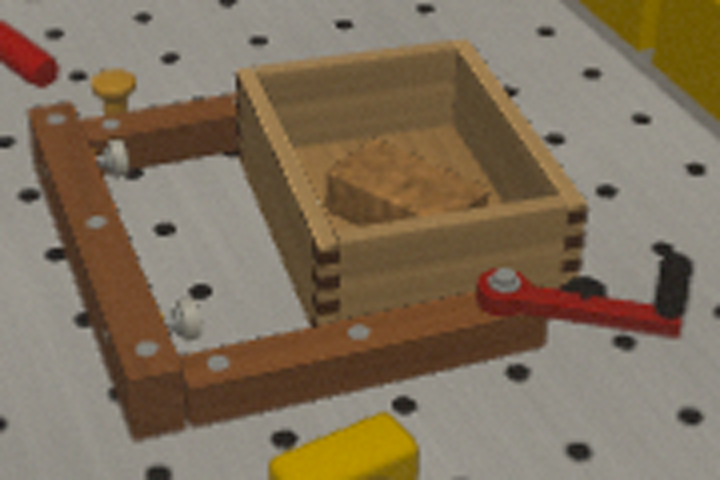

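View pics/scene1.png

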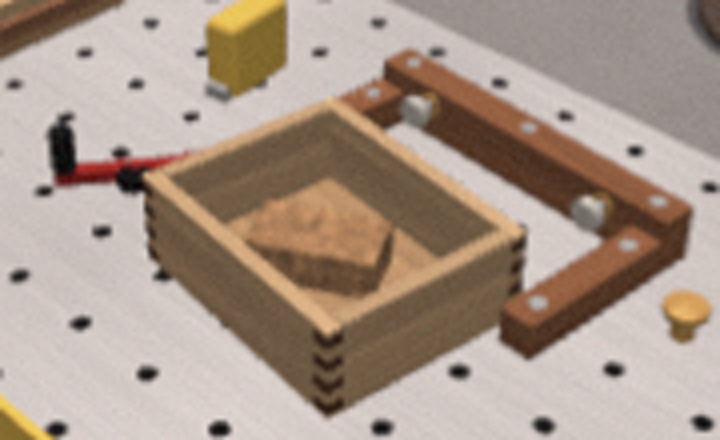

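Run:
```python
from h import *
s=shot("side"); c=shot("scene")
S=lambda p,z:np.round(w(s,np.array(p)/4+[240,170],z)[:, :2],4).tolist()
C=lambda p,z:np.round(w(c,np.array(p)/4+[225,155],z)[:, :2],4).tolist()
print("box NL FL FR NR",S([(241,70),(467,41),(586,205),(318,250)],.07),C([(525,232),(330,334),(146,178),(332,100)],.07))
print("stop Lout Lin Rin Rout",S([(30,110),(75,103),(185,370),(130,375)],.045),C([(692,212),(655,232),(386,62),(412,50)],.045))
print("pivot",S([(505,279)],.046),"knobtop",S([(675,258)],.076),C([(60,127)],.076))
print("rails ends L in/out top",C([(500,315),(530,335)],.03))
```

```text
box NL FL FR NR [[0.4976, 0.0514], [0.651, 0.0316], [0.6272, -0.1636], [0.4694, -0.1456]] [[0.496, 0.0617], [0.6514, 0.0441], [0.6286, -0.1508], [0.4743, -0.1329]]
stop Lout Lin Rin Rout [[0.3673, 0.094], [0.3967, 0.0916], [0.3792, -0.1844], [0.3518, -0.1776]] [[0.3716, 0.1078], [0.4079, 0.1031], [0.3787, -0.1702], [0.351, -0.1685]]
pivot [[0.5681, -0.1799]] knobtop [[0.6416, -0.2321]] [[0.6376, -0.2318]]
rails ends L in/out top [[0.531, 0.0741], [0.5323, 0.0996]]
```

```bash
cat >> h.py <<'E'
def down(th): # tool x at world angle th, pointing down
    return np.pi*np.array([np.cos(th/2),np.sin(th/2),0])
E
python3 - <<'E'
from h import *
for th in (1.49,1.49-np.pi):
  print(r.inverse_kinematics([.55,-.06,.38],down(th)), r.inverse_kinematics([.72,-.06,.06],down(th)))
E
```

```text
[-0.61157376  0.22462978  0.79258938  1.56474073 -0.16115678  1.41976093
  1.682749  ] [-0.1910262   0.74507871  0.33516294  1.48815634 -0.27668052  0.95520357
  1.71213234]
[-0.74272699  0.25985696  0.98203109  1.57089473 -0.21760552  1.4275226
 -1.39660097] [-0.48905931  0.90148735  0.886252    1.51154421 -0.75264939  1.0947305
 -1.08524976]
```

Run:
```python
from h import *
p=r.current_position(); r.move_linear([p[0],p[1],.36])
r.move_pose([.55,-.06,.42],down(1.49))
d=shot("wrist"); cv2.imwrite("pics/w0.png",d["image"]); print(np.round(d["c2w"],3),r.current_time(), r.current_joints())
for t in ["drawer_box","stop","cam_lever","lever_knob"]:
    q=r.trace(d,t); print(t,[(round(x["conf"],2),x["rect"]) for x in q[:2]])
```

```text
[[ 0.079  0.96   0.269  0.478]
 [ 0.997 -0.076 -0.022 -0.054]
 [-0.001  0.27  -0.963  0.581]
 [ 0.     0.     0.     1.   ]] 4.65 [-0.67819315  0.22768976  0.88813287  1.48906879 -0.17634375  1.50872609
  1.69971005]
drawer_box [(0.71, [264.4, 102.8, 397.2, 211.1])]
stop [(0.96, [228.9, 12.3, 420.7, 56.9])]
cam_lever [(0.83, [214.8, 153.4, 258.7, 224.7])]
lever_knob [(0.97, [209.4, 156.0, 258.8, 225.5])]
```

View pics/w0.png

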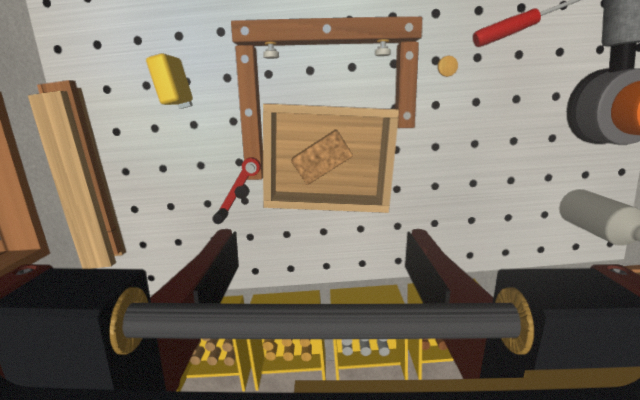

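Run:
```python
from h import *
d=shot("wrist"); crop(d,205,5,435,230,3.2,"w1.png")
np.savez("w.npz",c2w=d["c2w"],K=d["camera_matrix"],D=d["distortion"])
```

```text
(no output)
```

View pics/w1.png

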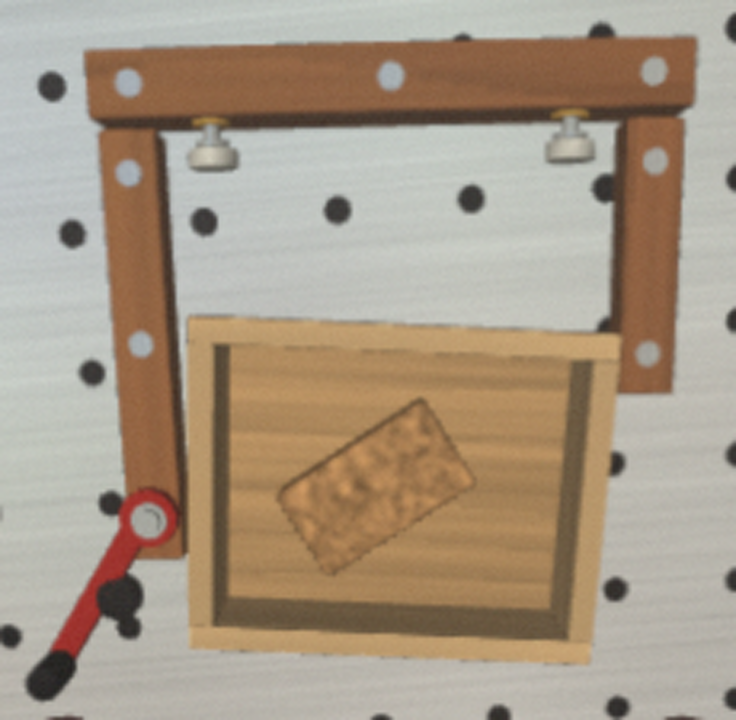

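Run:
```python
from h import *
z=np.load("w.npz"); d=dict(c2w=z["c2w"],camera_matrix=z["K"],distortion=z["D"])
W=lambda p,zz:w(d,np.array(p)/3.2+[205,5],zz)[:, :2]
st=W([(85,52),(695,38),(694,106),(90,114)],.045)
print("stop Rn Ln Lf Rf",np.round(st,4).tolist())
print("bolts",W([(128,82),(391,75),(654,70)],.047).round(4).tolist())
b=W([(189,317),(620,334),(590,663),(191,647)],.07)
print("box NR NL FL FR",b.round(4).tolist())
piv=W([(149,520)],.045)[0]; kn=W([(42,681)],.076)[0]
print("piv",piv,"knob",kn,np.linalg.norm(kn-piv))
v=st[1]-st[0]; yaw=np.arctan2(-v[0],v[1]); print("cradle yaw",yaw, np.linalg.norm(v))
Rm=np.array([[np.cos(yaw),-np.sin(yaw)],[np.sin(yaw),np.cos(yaw)]])
print("origin from pivot",piv-Rm@[.1765,-.126], "stop far mid",(st[2]+st[3])/2,"near mid",(st[0]+st[1])/2)
kv=Rm.T@(kn-piv); print("lever",np.arctan2(kv[1],kv[0]))
bx=(b[3]-b[0]+b[2]-b[1])/2; by=(b[1]-b[0]+b[2]-b[3])/2
print("box c",b.mean(0),"yaw",np.arctan2(bx[1],bx[0]),np.arctan2(-by[0],by[1]),np.linalg.norm(bx),np.linalg.norm(by))
```

```text
stop Rn Ln Lf Rf [[0.3532, -0.1757], [0.3693, 0.1007], [0.3981, 0.0999], [0.3795, -0.1771]]
bolts [[0.3679, -0.1575], [0.3749, -0.038], [0.3818, 0.0813]]
box NR NL FL FR [[0.4737, -0.1385], [0.4969, 0.0579], [0.6549, 0.0399], [0.6308, -0.1571]]
piv [ 0.57004563 -0.17493624] knob [ 0.64068223 -0.23196989] 0.09078747655824551
cradle yaw -0.058350923301885564 0.2769109731981636
origin from pivot [ 0.40119407 -0.03885759] stop far mid [ 0.38880565 -0.03860058] near mid [ 0.36125849 -0.03750384]
lever -0.6209001414761237
box c [ 0.56406482 -0.04946054] yaw -0.11597397849199576 -0.11976568432437848 0.15866100133526265 0.1981355645371661
```

```bash
cat >> h.py <<'E'
YAW=-.0582; O=np.array([.4012,-.0388]); U=np.array([np.cos(YAW),np.sin(YAW)]); N=np.array([-U[1],U[0]])
def P(x,y,z): return [*(O+x*U+y*N),z]
def C(p): q=np.array(p[:2])-O; return np.array([q@U,q@N,p[2]])
def F(): f=np.array(r.current_force()); return np.array([f[:2]@U,f[:2]@N,f[2]])
def tilt(th,a): # tips lean towards cradle -x by a
    return (R.from_rotvec(a*np.array([*N,0]))*R.from_rotvec(down(th))).as_rotvec()
E
python3 - <<'E'
from h import *
o=tilt(np.pi/2+YAW,.05); print("toolz in cradle",R.from_rotvec(o).as_matrix()[:,2])
yb=C([.5641,-.0495,0])[1]; print("box cradle",C([.5641,-.0495,0]))
r.move_pose(P(.295,0,.20),o); 
r.move_linear(P(.295,0,.028),v=.12)
print(C(r.current_position()),F(),r.current_time(),r.current_grip_width())
d=shot("side"); crop(d,240,130,480,290,3,"s2.png")
d=shot("wrist"); cv2.imwrite("pics/w2.png",d["image"])
E
```

```text
toolz in cradle [-0.04989455  0.00290715 -0.99875026]
box cradle [ 0.16324658 -0.00120645  0.        ]
[ 2.95555378e-01 -9.48151979e-05  2.88817262e-02] [-0.13801834 -0.37565495 -0.46448738] 7.5167 0.08785133422726292
```

View pics/s2.png

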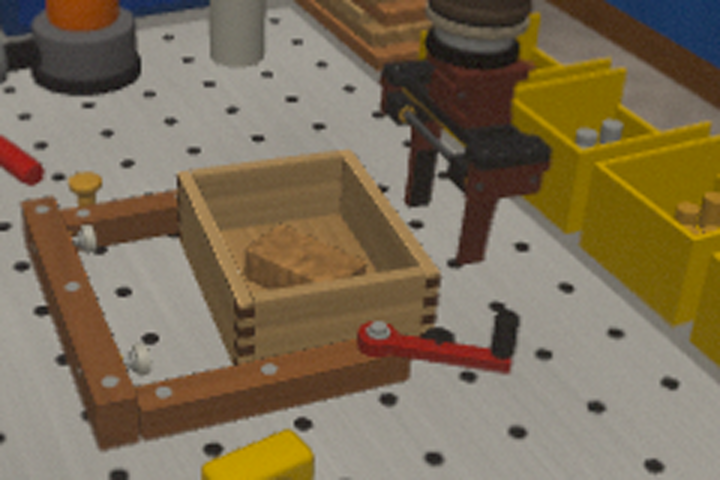

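View pics/w2.png

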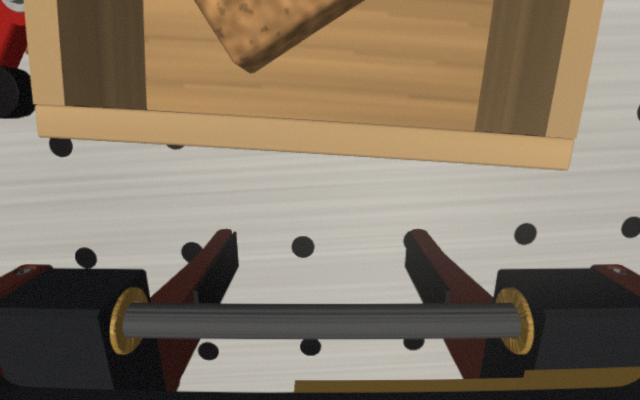

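Run:
```python
from h import *
z=.028
f0=np.mean([F() for _ in range(3)],0); print("bias",f0)
hit=r.move_linear(P(.235,0,z),v=.03,f_stop=2.0)
print("contact",hit,C(r.current_position()),F()-f0,r.current_time())
x=C(r.current_position())[0]
for i in range(4):
    x-=.005; s=r.move_linear(P(x,0,z),v=.04,f_stop=14)
    print(s,np.round(C(r.current_position()),4),np.round(F()-f0,2),r.current_time())
    if s: break
d=shot("wrist"); cv2.imwrite("pics/w3.png",d["image"])
np.save("f0.npy",f0)
```

```text
bias [ 0.09811305 -0.37645985  0.34508485]
contact True [2.55506412e-01 9.35060275e-05 2.77728250e-02] [-0.32752441  0.33529008 -0.11824168] 8.875
False [2.504e-01 2.000e-04 2.800e-02] [ 1.36  0.6  -0.28] 9.15
False [2.453e-01 1.000e-04 2.800e-02] [ 1.18  1.07 -0.64] 9.425
False [0.2401 0.     0.028 ] [1.3  1.03 1.41] 9.7
False [ 2.351e-01 -1.000e-04  2.800e-02] [1.07 1.36 1.12] 9.975
```

View pics/w3.png

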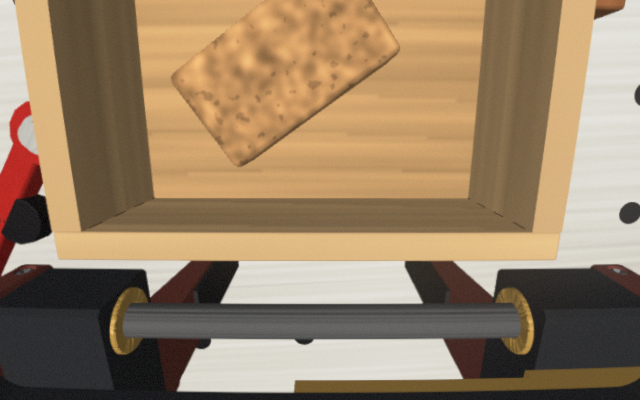

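Run:
```python
from h import *
z=.028; f0=np.load("f0.npy")
print(r.move_linear(P(.193,0,z),v=.05,f_stop=9),np.round(C(r.current_position()),4),np.round(F()-f0,2))
x=.193
for i in range(30):
    x-=.0015; s=r.move_linear(P(x,0,z),v=.03,f_stop=8)
    c=C(r.current_position()); f=F()-f0
    print(s,round(x,4),np.round(c,4),np.round(f,2),round(r.current_time(),2))
    if s or f[0]>5: break
```

```text
False [1.924e-01 1.000e-04 2.790e-02] [-0.92  0.29 -0.84]
False 0.1915 [0.1915 0.     0.0279] [ 1.12 -0.52 -2.38] 11.28
False 0.19 [0.1902 0.     0.028 ] [ 3.17 -0.25 -2.15] 11.53
False 0.1885 [ 0.1885 -0.      0.028 ] [ 2.3   0.68 -1.88] 11.78
False 0.187 [ 0.1869 -0.      0.028 ] [ 2.33  0.29 -1.27] 12.03
False 0.1855 [ 0.1853 -0.      0.028 ] [ 1.98  0.72 -0.56] 12.28
False 0.184 [ 0.1839 -0.      0.028 ] [ 1.91  0.03 -0.71] 12.53
False 0.1825 [ 0.1824 -0.      0.028 ] [ 2.58 -0.32 -0.55] 12.78
False 0.181 [ 0.1809 -0.      0.028 ] [ 2.65 -0.31 -0.47] 13.03
False 0.1795 [ 0.1794 -0.      0.028 ] [ 3.4  -0.26 -0.96] 13.28
False 0.178 [ 1.784e-01 -1.000e-04  2.810e-02] [ 4.64 -0.06 -3.24] 13.53
False 0.1765 [ 1.777e-01 -1.000e-04  2.820e-02] [ 7.6   0.55 -4.17] 13.78
```

Run:
```python
from h import *
z=.028; f0=np.load("f0.npy"); x=.1765
for i in range(8):
    x-=.0008; s=r.move_linear(P(x,0,z),v=.02,f_stop=6)
    c=C(r.current_position()); f=np.mean([F() for _ in range(3)],0)-f0
    print(s,round(x,4),np.round(c,4),np.round(f,2),round(r.current_time(),2))
    if s or f[0]>11.3: break
for i in range(4):
    r.hold(.2); print(np.round(F()-f0,2),np.round(C(r.current_position()),4))
d=shot("wrist"); cv2.imwrite("pics/w4.png",d["image"])
```

```text
False 0.1757 [ 1.776e-01 -1.000e-04  2.840e-02] [ 8.13  0.4  -4.29] 14.03
False 0.1749 [ 1.773e-01 -1.000e-04  2.860e-02] [ 9.46 -0.48 -4.26] 14.28
False 0.1741 [ 0.177  -0.      0.0287] [10.82 -0.17 -4.7 ] 14.53
False 0.1733 [ 1.768e-01 -1.000e-04  2.890e-02] [12.12 -0.28 -4.24] 14.78
[11.31 -0.72 -4.11] [ 0.1767 -0.      0.0288]
[11.97 -0.49 -5.04] [ 0.1767 -0.      0.0289]
[11.45  0.61 -4.36] [ 1.767e-01 -1.000e-04  2.880e-02]
[11.31  0.04 -3.98] [ 1.768e-01 -1.000e-04  2.890e-02]
```

View pics/w4.png

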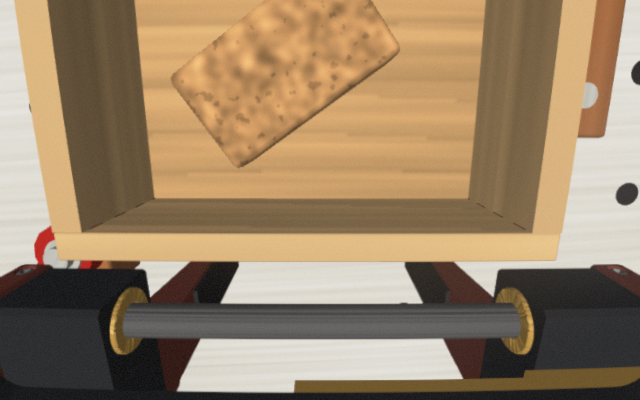

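Run:
```python
from h import *
f0=np.load("f0.npy")
r.move_linear(P(.186,0,.029),v=.03); print(np.round(F()-f0,2))
r.move_linear(P(.245,0,.029),v=.12); r.move_linear(P(.245,0,.22),v=.2)
r.move_pose(P(.14,-.02,.38),down(np.pi/2+YAW))
d=shot("wrist"); crop(d,190,0,450,230,3,"w5.png"); print(r.current_time())
np.savez("w.npz",c2w=d["c2w"],K=d["camera_matrix"],D=d["distortion"])
for t in (0,np.pi):
  for th in np.arange(-.6,1.7,.4):
    k=P(.1765+.092*np.cos(th),-.126+.092*np.sin(th),.05)
    print(round(th,1),np.round(r.inverse_kinematics(k,down(th+YAW+t)),2))
```

```text
[-0.01  0.36 -0.34]
18.7917
-0.6 [-0.37  1.    1.14  1.64 -0.98  1.17  0.36]
-0.2 [-0.39  0.97  1.07  1.62 -0.92  1.13  0.66]
0.2 [-0.43  0.92  1.01  1.64 -0.86  1.09  0.98]
0.6 [-0.46  0.85  0.93  1.69 -0.79  1.02  1.3 ]
1.0 [-0.47  0.77  0.85  1.77 -0.71  0.94  1.62]
1.4 [-0.47  0.68  0.77  1.86 -0.62  0.86  1.95]
-0.6 [ 0.28  0.68 -0.01  1.59  0.01  0.87  2.75]
-0.2 [ 0.5   0.73 -0.43  1.55  0.35  0.94  2.84]
0.2 [ 0.78  0.94 -1.04  1.55  0.86  1.17  2.85]
0.6 [-0.5   0.91  1.03  1.7  -0.88  1.07 -1.78]
1.0 [-0.57  0.87  1.03  1.77 -0.87  1.03 -1.39]
1.4 [-0.62  0.82  1.03  1.87 -0.85  0.98 -0.99]
```

View pics/w5.png

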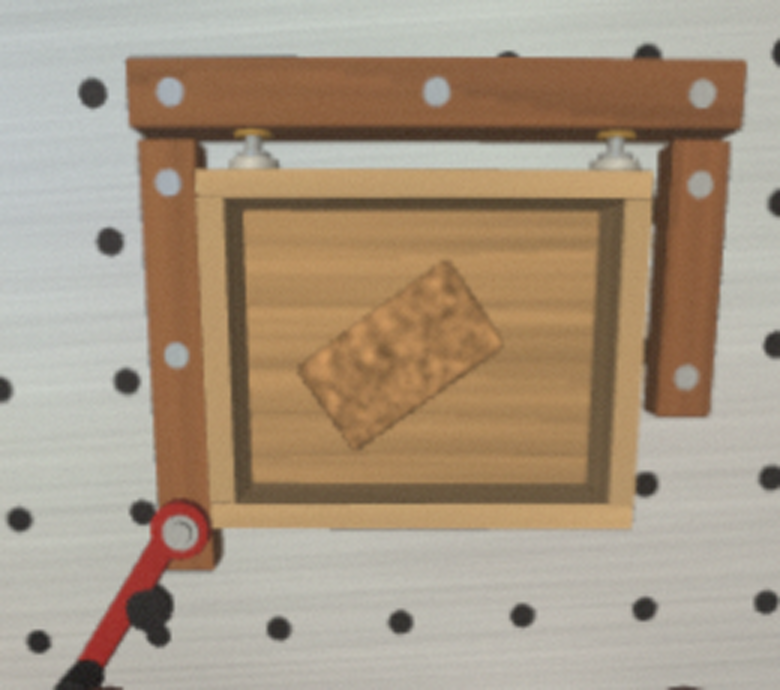

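Run:
```python
from h import *
z=np.load("w.npz"); d=dict(c2w=z["c2w"],camera_matrix=z["K"],distortion=z["D"])
W=lambda p,zz:np.array([C([*q[:2],zz]) for q in w(d,np.array(p)/3+[190,0],zz)])
print("piv",W([(180,532)],.045),"box",W([(196,170),(653,172),(632,528),(212,526)],.07).round(4).tolist(), W([(85,680)],.076))
# plan: close fingers, go beside the knob
th=-.62; pv=np.array([.1765,-.126])
k=pv+.092*np.array([np.cos(th),np.sin(th)]); t=np.array([-np.sin(th),np.cos(th)])
s=k-t*.045
r.grasp(grip_force=5); print(r.current_grip_width())
r.move_pose(P(*s,.16),down(th+YAW)); r.move_linear(P(*s,.05),v=.15)
print(C(r.current_position()),F(),r.current_time())
d=shot("wrist"); cv2.imwrite("pics/w6.png",d["image"])
d=shot("side"); crop(d,300,130,500,290,4,"s6.png")
```

```text
piv [[ 0.17622554 -0.12642164  0.045     ]] box [[0.0098, -0.1058, 0.07], [0.0101, 0.093, 0.07], [0.1684, 0.0935, 0.07], [0.1678, -0.1057, 0.07]] [[ 0.24347972 -0.17046736  0.076     ]]
0.0005597379301610157
[ 0.22567151 -0.21645489  0.05098087] [ 1.05773534 -0.13210676  0.35435547] 22.3
```

View pics/w6.png

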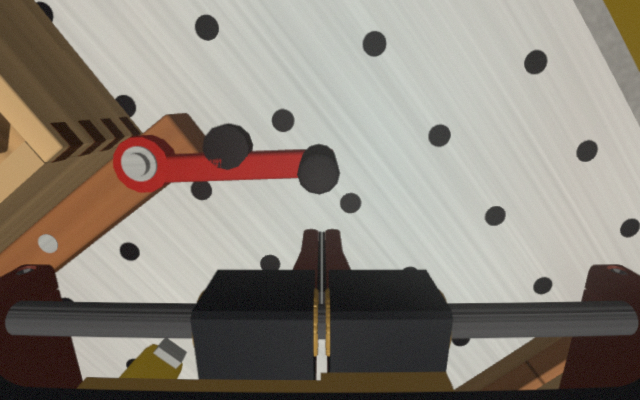

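View pics/s6.png

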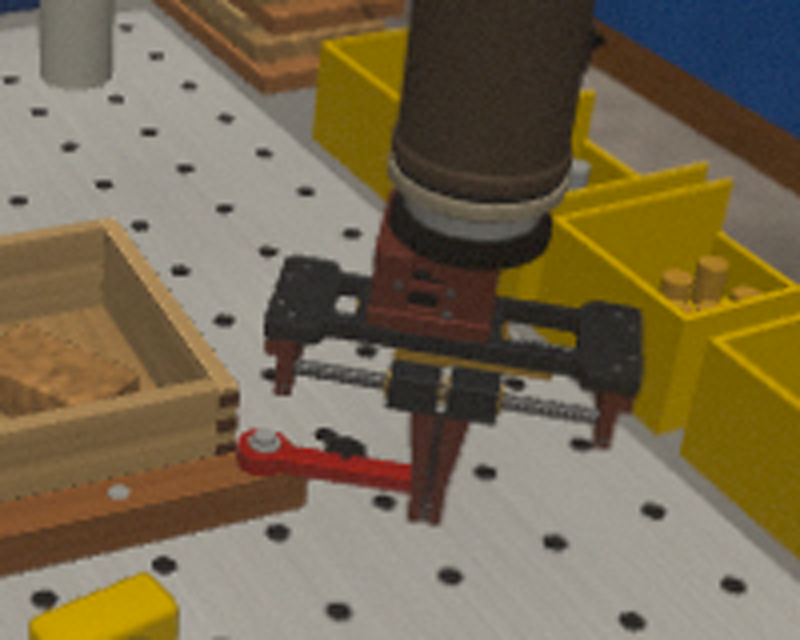

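```bash
cat > sw.py <<'E'
from h import *
pv=np.array([.1765,-.126]); OFF=.0195
def kt(th):
    return pv+.092*np.array([np.cos(th),np.sin(th)]), np.array([-np.sin(th),np.cos(th)])
def go(th,v=.06,fs=12,off=OFF):
    k,t=kt(th); s=r.move_linear(P(*(k-t*off),.05),v=v,ori=down(th+YAW),f_stop=fs)
    return s
def ft(th,b,n=3):
    f=np.mean([F() for _ in range(n)],0)-b; k,t=kt(th)
    return -f[:2]@t, f[:2]@np.array([t[1],-t[0]]), f[2]
def lev():
    # lever angle estimated from finger position
    pass
E
python3 - <<'E'
from sw import *
b=np.mean([F() for _ in range(5)],0); np.save("b.npy",b); print(b)
s=go(-.62,v=.04,fs=3.5); print(s,ft(-.62,b))
th=-.62
while th<.98:
    th+=.08; s=go(th,v=.08); print(round(th,3),s,np.round(ft(th,b),2),round(r.current_time(),2))
    if s: break
d=shot("wrist"); cv2.imwrite("pics/w7.png",d["image"])
E
```

```text
[ 0.61000678 -0.34264561 -0.13878614]
True (np.float64(0.23298533122571596), np.float64(-0.926321543567711), np.float64(0.8635047821960737))
-0.54 False [ 1.83 -1.64 -0.56] 23.29
-0.46 False [ 1.65 -3.44 -1.2 ] 23.54
-0.38 False [ 2.3  -3.05 -1.81] 23.79
-0.3 False [ 1.77 -2.   -0.78] 24.04
-0.22 False [ 3.07 -2.77 -0.66] 24.29
-0.14 False [ 2.17 -2.29  0.24] 24.54
-0.06 False [ 1.1  -1.41  0.8 ] 24.79
0.02 False [ 1.86 -1.48  1.74] 25.04
0.1 False [ 0.78 -0.84  1.79] 25.29
0.18 False [ 1.75 -0.24  1.57] 25.54
0.26 False [ 2.09 -0.05  1.56] 25.79
0.34 False [ 1.52 -0.31  0.54] 26.04
0.42 False [ 2.07 -1.85  1.45] 26.29
0.5 False [ 1.17 -0.48  0.28] 26.54
0.58 False [ 1.72 -1.68  1.22] 26.79
0.66 False [ 1.48 -2.34  1.09] 27.04
0.74 False [ 1.68 -0.57  1.06] 27.29
0.82 False [ 0.83 -1.91  0.31] 27.54
0.9 False [ 0.87 -0.61  0.77] 27.79
0.98 False [ 1.28 -0.63  1.35] 28.04
1.06 False [ 0.12 -0.53  1.38] 28.29
```

View pics/w7.png

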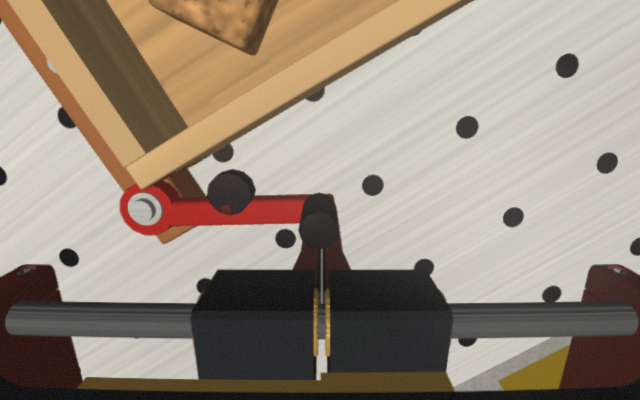

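Run:
```python
from sw import *
b=np.load("b.npy"); th=1.06
while th<1.6:
    th+=.02; s=go(th,v=.02,fs=9); f=ft(th,b,2)
    print(round(th,3),s,np.round(f,2),np.round(C(r.current_position()),4),round(r.current_time(),2))
    if s or f[0]>7.5: break
```

```text
1.08 False [ 3.9   0.61 -0.12] [ 0.2375 -0.0543  0.0501] 28.59
1.1 False [ 4.2  -0.45  0.63] [ 0.2359 -0.0529  0.0501] 28.84
1.12 False [ 3.93 -1.05 -0.33] [ 0.2342 -0.0516  0.05  ] 29.09
1.14 False [ 3.06 -0.99 -0.18] [ 0.2327 -0.0504  0.05  ] 29.34
1.16 False [4.13 0.46 1.19] [ 0.2312 -0.0493  0.0501] 29.59
1.18 False [ 3.76 -0.24  0.74] [ 0.2296 -0.0482  0.05  ] 29.84
1.2 False [ 3.1   0.73 -0.06] [ 0.228  -0.0471  0.05  ] 30.09
1.22 False [3.39 0.28 0.9 ] [ 0.2265 -0.0461  0.05  ] 30.34
1.24 False [2.95 1.14 1.01] [ 0.2249 -0.0452  0.05  ] 30.59
1.26 False [4.34 0.51 0.91] [ 0.2232 -0.0442  0.05  ] 30.84
1.28 False [4.42 2.06 1.01] [ 0.2216 -0.0433  0.05  ] 31.09
1.3 False [ 3.45  2.42 -0.66] [ 0.2199 -0.0424  0.05  ] 31.34
1.32 False [3.36 2.37 1.02] [ 0.2183 -0.0415  0.05  ] 31.59
1.34 False [4.55 1.48 0.21] [ 0.217  -0.0408  0.0501] 31.84
1.36 False [ 7.32  1.47 -2.39] [ 0.2159 -0.0402  0.0501] 32.09
1.38 False [ 9.17  1.4  -2.28] [ 0.2147 -0.0396  0.0502] 32.34
```

Run:
```python
from sw import *
b=np.load("b.npy"); th=1.38
r.hold(.2); print(ft(th,b,5), C(r.current_position()))
go(th,v=.03,fs=None,off=.026); print(ft(th,b,4))
go(th,v=.1,fs=None,off=.07); print("free",ft(th,b,4))
p=r.current_position(); r.move_linear([p[0],p[1],.2],v=.2)
r.move_pose(P(.14,-.02,.38),down(np.pi/2+YAW))
d=shot("wrist"); crop(d,190,0,450,230,3,"w8.png"); print(r.current_time())
d=shot("side"); crop(d,240,130,480,290,3,"s8.png")
```

```text
(np.float64(9.587596291990579), np.float64(1.229343771634106), np.float64(-2.3720949904881907)) [ 0.2146851  -0.03958527  0.05018553]
(np.float64(-1.4289303574002945), np.float64(0.09585591559886275), np.float64(-0.21871144417637042))
free (np.float64(-1.1863404203175016), np.float64(-0.5363512101340276), np.float64(0.3840835685192535))
35.3333
```

View pics/w8.png

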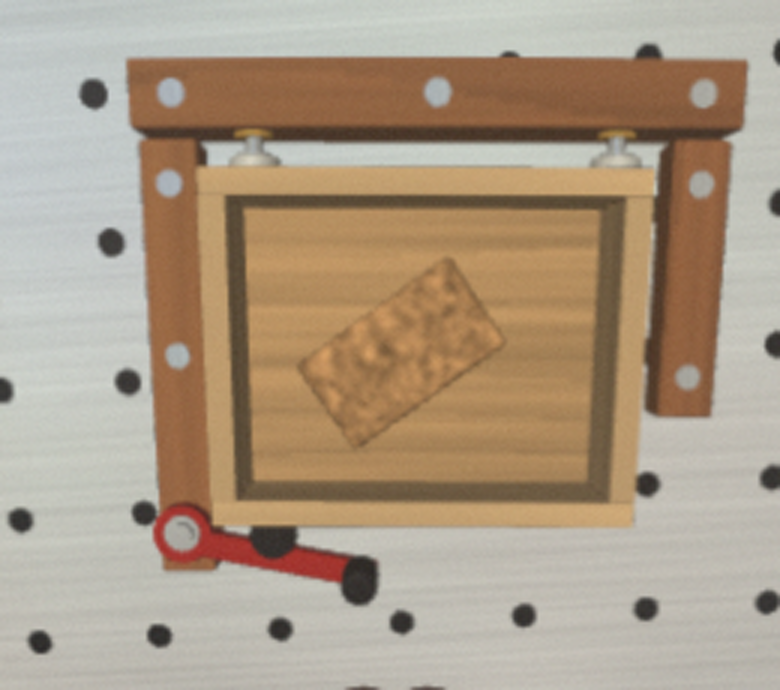

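View pics/s8.png

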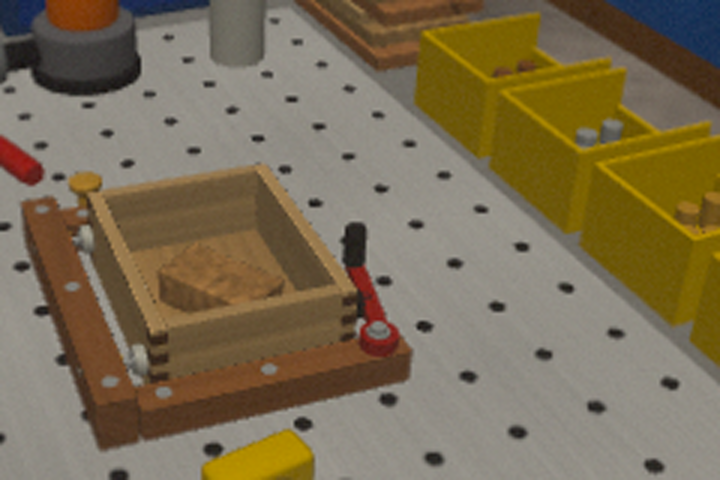

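Run:
```python
from h import *
z=np.load("w.npz"); d=dict(c2w=z["c2w"],camera_matrix=z["K"],distortion=z["D"])
d["c2w"]=shot("wrist")["c2w"]
W=lambda p,zz:np.array([C([*q[:2],zz]) for q in w(d,np.array(p)/3+[190,0],zz)])
b=W([(198,168),(655,169),(634,526),(215,524)],.07); print(b.round(4)); v=b[1]-b[0]; v2=b[2]-b[3]; print("yaw",-v[0]/v[1],-v2[0]/v2[1])
s=W([(171,92),(704,93)],.047); v=s[1]-s[0]; print("stop bolts yaw",-v[0]/v[1])
p,q=W([(182,533)],.045)[0],W([(360,590)],.076)[0]; print("lever",np.arctan2(*(q-p)[[1,0]]),np.linalg.norm((q-p)[:2]))
```

```text
[[ 0.0086 -0.1059  0.07  ]
 [ 0.0088  0.0926  0.07  ]
 [ 0.1671  0.0929  0.07  ]
 [ 0.1663 -0.1054  0.07  ]]
yaw -0.0010294509808907854 -0.003952164191947041
stop bolts yaw -0.00031835965890856393
lever 1.3426092455810132 0.0922614684471966
```

```bash
python3 -c "
from plant import r
r.close_job(); print(r.current_time())"
```

```text
the job is handed in; nothing more can be done
the job is handed in; nothing more can be done
```

The drawer box is seated on both buffers and the cam lever is holding it there. I handed the job in at about 35 s of the 64 s allowed; no verdict was reported.

- **Dragging and seating:** I hooked both open fingertips behind the far wall, which squared the box as it slid in. The buffers met it with its far face at about x = 170 mm. I bore on it with about 11.5 N total at the fingers for about 1 s. About 2.3 N of that was sliding friction, so roughly 9 N reached the stop. Then I let go.
- **Clamping:** I pushed the knob round with closed fingers until the force was about 5 N above the swing force, which is about 10 N of grip by the given ratio. Then I took the hand away.
- **Last picture check:** The nose is against the far wall and both buffers touch. The box is square within about 0.004 rad, its origin is at about 88 mm and the lever is at about 1.34 rad. The gripper is well clear of everything.
- **Bystanders:** I saw nothing moved in the pictures, but did not measure each one.
- **Not directly measured:** The clamp force after release. The evidence is that the box stayed about 1.3 mm deeper into the buffers than where it rested unclamped.
- **Disagreements:** The scene and side cameras differed by about 11 mm in y at the start, so I used the wrist camera for all positions. The force zero had drifted by about 1.2 N by the end of the lever swing. The 5 N is a difference between two readings, so the drift hardly affects it.

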